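Set the spool brake and zero the line counter

ROBOT

A 6-joint arm with a two-finger parallel gripper is mounted at the origin on the work surface. World frame = base frame: x ahead of the robot, y to its left, z up, the work surface at z = 0. Lengths are in m, angles in rad, forces in N, time in s.
With the tool pointing down it reaches from about 0.35 to 0.975 m from the base axis. Payload 4.9 kg.
Tool frame: the origin (TCP) lies at the very end of the fingers, on their centre line; the grasp point (between the pads) lies ctrl.hold_point_z behind it (ctrl.hold_point_z is the distance from the TCP to the grasp point, in m); z points along the fingers, y is the line along which they close (so a half turn about z gives the same grasp; the last joint's range is limited). The gripper opens to 85 mm and grips with 20 to 120 N. Pads are 22 mm wide; open, the fingers measure 114 mm over their backs; the gripper's body (76 mm by 85 mm) begins 54 mm behind the grasp point. The pads swing forward as they close: fully open they stand 13 mm farther back than shut.
Start: joints at [1.072, 0.053, 1.613, -0, 1.476, -0.119], TCP at [0.232, 0.58, 0.21] pointing down, gripper open.
Joint ranges: [-3.01, 3.01], [-1.01, 2.22], [0.06, 2.58], [-1.02, 4.17], [0.09, 2.62], [-3.14, 3.14]. Speed limits (rad/s): [2.57, 2.57, 3.14, 3.14, 3.14, 3.14].

INTERFACE

Orientations are given as a rotation vector (axis times angle).
In Python, from station import ctrl gives the robot as it stands. The module is installed in compiled form; this text tells all that it offers.
- The arm moves only by the tool jog_arm, never from a script. Its argument "deltas" is a list of rows, each a list of 3 entries, a list of its own where there are three numbers: the closure, from -1 (fully open) to 1 (shut), then the shift along the world's x, y, z scaled (see below), then the turn, a rotation vector about the world's x, y, z scaled (see below). A call has 1 to 12 rows; each row is the pose to reach, as a shift and turn from the pose commanded when the call began, turning the shorter way round; what a row does not reach only later rows make up. The controller multiplies each number of a shift by 0.4 m and each number of a turn by 180 degrees. A row lasts 1/12 s, in which the tool goes at most 41.7 mm and 7.16 degrees, less where a joint would pass 70% of its speed; a pose out of reach is approached as far as the arm can. A call with a number of a shift or a turn outside -1 to 1 is refused whole. A call with a gripper value outside its range is refused whole. The fingers move at their own pace and stop on an object; "squeeze" is the grip in N (left out, the last holds). Time passes only in rows, so rows that repeat a pose let the fingers close. It gives the time, the measured TCP pose, the force, the opening and the grip force at its end, in the units of the state.
- ctrl.get_obs(): the state, without advancing time (a new reading comes with each control period).
- ctrl.get_image(name): name is "scene" or "top"; returns the picture (384x512x3 uint8, red, green, blue); there is no depth.
- ctrl.get_calibration(name): a dict with "K" (3x3 intrinsics, pixels), "extrinsics" (4x4, takes a point from world to camera coordinates). Camera axes: x right, y down, z forward; pixel columns grow to the right and rows downward; lengths in m; the calibration is good to about 2 mm. A picture is of the moment at which its call begins. get_calibration takes no time and is no camera call.
- ctrl.finish_job(): hands the job in; it is judged then, once.
The state is a dict: "t": time; "q": joint angles; "dq": joint speeds; "effort": joint torques, N m; "tool_pos": TCP position; "tool_rot": TCP orientation; "contact_force": force on the tool from outside, world axes, zero at the start; "wrist_torque": the same for the moment, N m; "opening": finger opening in m; "grip_force": force on a finger pad.
Only numpy, scipy, OpenCV 4.12 (cv2) and the standard library are available. Lean on these libraries where they do the work, as an engineer would, in place of code of your own. Each camera call takes 0.05 s, during which the arm holds its last target. There are 200 camera calls.

TASK

Get the line winder ready: swing the brake lever under the line spool round until its pointer lines up with the middle of the index tab on the quadrant's rim, and leave it there. Then press the plunger on the line counter all the way down to its stop and let it spring back up. Do not shift the index tab, and leave the rest of the tackle where it is.

Things in the scene. Friction and masses are not known exactly. Their poses are not given: they have to be found in the camera images.
- stand: Spool stand, fixed; place and yaw vary. Origin: on the table, on the vertical axis shared by spool, lever and index tab; +x points to the middle of the quadrant. Grey web under 20 mm high; white flat arc (quadrant), radius 143 to 187 mm, 1.1 rad either side of +x, top at 24 mm, thin black graduations. Black line spool on the axis, 90 mm across, 50 to 108 mm high, steel nut up to 120 mm.
- brake_lever (a joint): Angle of the lever, 0 to 1.8 rad, growing anticlockwise seen from above; at 0 it points 0.9 rad clockwise from the stand's +x, at 0.9 along +x. A stiff friction hinge (0.25 N m): it stays where it is left. The lever is a flat steel bar 16 mm wide, 34 to 42 mm above the table, its pointed tip 146 mm from the axis.
- lever_knob (a point): Centre of the top of the upright black grip on the lever: round, 28 mm in diameter, from 54 to 102 mm above the table (a thinner neck below it), 120 mm from the stand's axis. The point's x axis runs outwards along the lever, z up.
- index_tab (a point): Centre of the top of the index tab, a dark steel block on the quadrant's rim: 16 mm wide along the arc, 28 mm radially (159 to 187 mm from the stand's axis), 24 to 44 mm above the table. Set somewhere along the arc; it sits tight, but a push can shift it. The point's x axis points radially outwards, z up; the lever is set when its x axis agrees with this one.
- counter: Line counter, fixed to the table (its place and yaw vary). Grey box 100 x 85 mm on a dark 130 x 110 mm foot, top at 68 mm, with a rubber measuring wheel on its +y side, 53 mm out at most, and a plunger on top. Origin: under its centre, on the table.
- plunger (a joint): Travel of the counter's plunger, 0 (up) to 0.014 m (at its stop), straight down. Its spring takes about 3 N to start and 8 N at the stop, and pushes it back up.
- plunger_top (a point): Centre of the top of the plunger's black mushroom head, 42 mm in diameter and 12 mm thick, 110 mm above the table when up, above the counter's centre.
- tackle_box: Bystander: closed red tackle box, 306 x 186 mm, 178 mm high with its handle, fixed. Origin: under its centre.
- reel: Bystander: loose silver reel lying on its face, 72 mm across, 67 mm high, with a crank reaching 75 mm along +x and a foot reaching 70 mm along -x. Origin: under its centre.
- float: Bystander: loose orange float standing on its flat base, 60 mm across, 105 mm high. Origin: under its centre.
- hook_scale: Bystander: loose stainless hand scale with a hook, lying flat, 177 mm long along x, 45 mm wide, 22 mm high. Origin: under it, 30 mm towards the hook (+x) from the middle of its case.
Things that resemble listed ones, but are neither listed nor needed, are in the scene too. Of the things like the counter, leave any that is pink; of the rest the larger one is meant.

How it is judged:
On the way, in this order (a step that is already met when the one before it is completed fails the run):
1. the brake lever points at the index tab (within 0.05 rad) and stands still (angle between the x axis of lever_knob and the x axis of index_tab, either way round below 0.05 rad and velocity of joint brake_lever between -0.05 and 0.05 rad/s), for 0.3 s.
2. with the lever still set, the plunger is pressed down to its stop (at least 12.5 mm of its 14 mm) (angle between the x axis of lever_knob and the x axis of index_tab, either way round below 0.05 rad and value of joint plunger above 0.0125 m), for 0.1 s.
At the end, for the whole second after the job is handed in: The lever is at rest and points at the index tab within 0.05 rad (its tip within the tab's width); the plunger is back up (less than 2 mm down); the index tab has not been shifted by more than 4 mm; reel, float and hand scale are within 20 mm of where they stood (all of step 1 and value of joint plunger below 0.002 m); the robot touches nothing.
It fails at once if the index tab is shifted by more than 4 mm (distance of index_tab from where it was at the start of the episode above 0.004 m).
It fails at once if the reel is shifted by more than 20 mm (distance of reel from where it was at the start of the episode above 0.02 m).
It fails at once if the float is shifted by more than 20 mm (distance of float from where it was at the start of the episode above 0.02 m).
It fails at once if the hand scale is shifted by more than 20 mm (distance of hook_scale from where it was at the start of the episode above 0.02 m).
It also fails if it takes over 48 s, if anything falls off the work surface, if the arm or the gripper's body presses on something with over 40 N, if the wrist force passes 120 N, or if a joint passes its speed limit or range.

## Working session

There is one attempt and no reset: what is moved stays moved. The work goes in short steps, Python scripts to look and compute and a tool call to move; the robot and the scene stay as the last step left them, time stands still between calls to the robot, and variables do not carry over. Pictures are saved under pics/ and viewed, at most 10 in all, crops included, and the job is handed in when it is done.

Besides the shell and the picture viewer there is one more tool, called after "Request:" in YAML: its name, and indented under it one key for each argument. jog_arm: Moves the arm, as the interface text tells. Its arguments: {"type":"object","properties":{"deltas":{"type":"array","items":{"type":"array"}},"squeeze":{"type":"number"}},"required":["deltas"]}

```bash
mkdir -p pics
cat > h.py <<'E'
import numpy as np, cv2
from station import ctrl
def cal(n):
    c=ctrl.get_calibration(n); return np.array(c["K"]),np.array(c["extrinsics"])
def ray(n,u,v,z):
    K,E=cal(n); R,t=E[:3,:3],E[:3,3]; o=-R.T@t; d=R.T@np.linalg.inv(K)@[u,v,1]
    return o+d*(z-o[2])/d[2]
def proj(n,p):
    K,E=cal(n); q=K@(E[:3,:3]@np.asarray(p,float)+E[:3,3]); return q[:2]/q[2]
def snap(n,f):
    im=ctrl.get_image(n); cv2.imwrite("pics/"+f,im[:,:,::-1]); return im
E
python3 - <<'E'
from h import *
snap("top","top0.png");snap("scene","sc0.png")
for n in("top","scene"):
    K,E=cal(n);print(n,K.round(1).tolist(),(-E[:3,:3].T@E[:3,3]).round(3))
o=ctrl.get_obs();print(o["tool_pos"],o["tool_rot"],o["opening"],ctrl.hold_point_z)
E
```

```text
top [[381.6, 0.0, 254.2], [0.0, 381.6, 194.5], [0.0, 0.0, 1.0]] [0.389 0.126 1.249]
scene [[354.2, 0.0, 258.6], [0.0, 354.2, 186.9], [0.0, 0.0, 1.0]] [1.053 0.792 0.891]
[0.23141549 0.57992506 0.20847469] [-5.92898936e-01 -3.08455869e+00  2.75685709e-03] 0.08514010686240364 0.0187
```

View pics/top0.png

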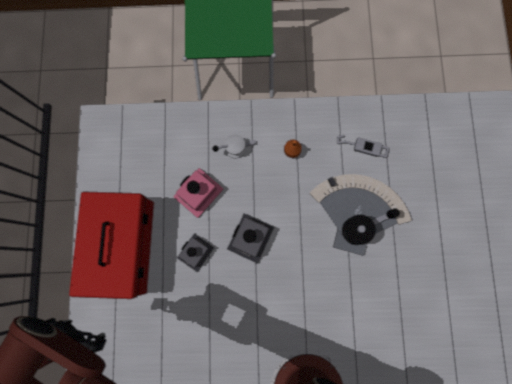

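View pics/sc0.png

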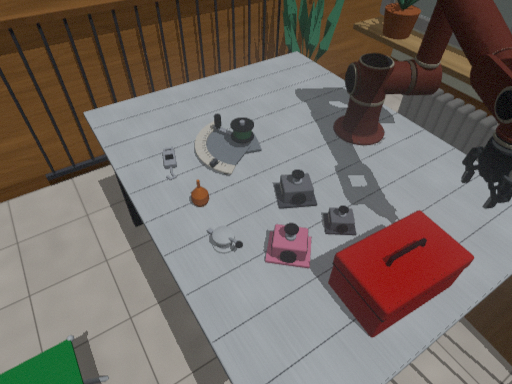

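Top view: spool at about (358,230), lever grip at (393,213), index tab at (333,182). The larger grey counter's plunger is at about (250,236), with the pink and small decoys to its left. I'll zoom in to measure these.

Run:
```python
from h import *
im=cv2.imread("pics/top0.png")
a=cv2.resize(im[165:260,300:420],None,fx=6,fy=6,interpolation=cv2.INTER_CUBIC)
cv2.imwrite("pics/c1.png",a)
b=cv2.imread("pics/sc0.png")
x=cv2.resize(b[100:180,185:275],None,fx=5,fy=5,interpolation=cv2.INTER_CUBIC)
y=cv2.resize(im[205:270,220:285],None,fx=5,fy=5,interpolation=cv2.INTER_CUBIC)
c=np.zeros((400,780,3),np.uint8);c[:400,:450]=x;c[:325,450:775]=y
cv2.imwrite("pics/c2.png",c)
for n,u,v,z in[("spool",358.5,229.5,.12),("knob",393,213.5,.102),("tab",333,182.5,.044),("pl",250,236.5,.11),("small",193,252,.09)]:print(n,ray("top",u,v,z).round(4))
```

```text
spool [ 0.4762 -0.1606  0.12  ]
knob [ 0.5226 -0.2719  0.102 ]
tab [ 0.6351 -0.1096  0.044 ]
pl [0.4654 0.1596 0.11  ]
small [0.425  0.3332 0.09  ]
```

View pics/c1.png

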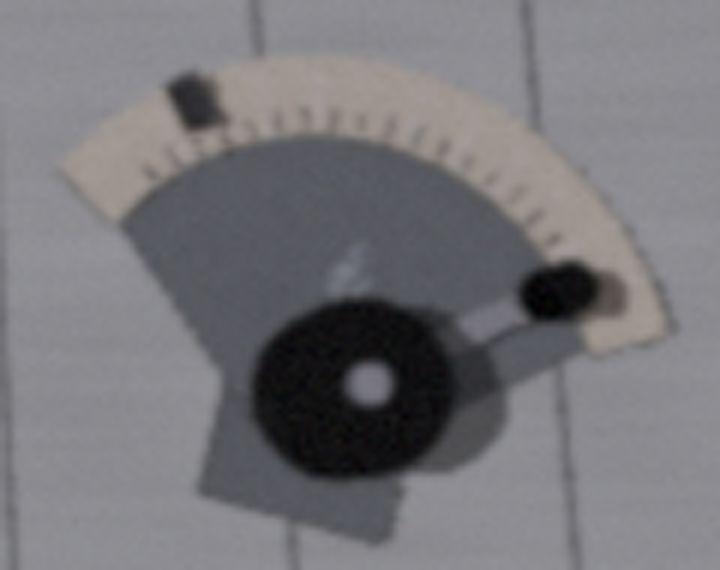

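View pics/c2.png

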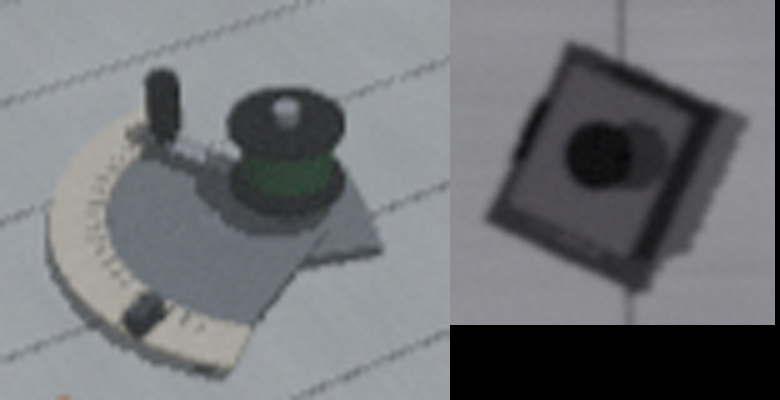

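The crops show the nut at about (361,228), the tab at (332.5,181.5) and a clean white arc. I'll fit the arc, tab, grip and plunger as rendered models.

```bash
cat > fit.py <<'E'
from h import *
from scipy.optimize import minimize
S=8
def hullmask(n,P,x0,y0,w,h,convex=True):
    q=np.array([proj(n,p) for p in P]); q=((q-[x0,y0]+.5)*S)
    if convex: q=cv2.convexHull(q.astype(np.float32))
    m=np.zeros((h*S,w*S),np.uint8); cv2.fillPoly(m,[np.round(q).astype(np.int32).reshape(-1,1,2)],255)
    return cv2.resize(m,(w,h),interpolation=cv2.INTER_AREA)/255.
def stand_fit(im,box,n="top"):
    x0,y0,w,h=box; c=im[y0:y0+h,x0:x0+w].astype(float)
    warm=np.clip((c[:,:,0]-c[:,:,2]-4)/16,0,1)   # R-B: cream arc
    def cost(p):
        a=np.linspace(-1.1,1.1,60)+p[2]
        P=[(p[0]+r*np.cos(t),p[1]+r*np.sin(t),.024) for r,A in((.187,a),(.143,a[::-1])) for t in A]
        m=hullmask(n,P,x0,y0,w,h,False); return ((cv2.GaussianBlur(m,(0,0),.7)-warm)**2).sum()
    r=min((minimize(cost,[.476,-.165,y],method="Nelder-Mead",options=dict(initial_simplex=[[.476,-.165,y],[.49,-.165,y],[.476,-.15,y],[.476,-.165,y+.1]],xatol=1e-5)) for y in(-.3,-.15,0)),key=lambda r:r.fun)
    return r.x,r.fun,warm
def block(o,t,r0=.159,r1=.187,w=.016,z0=.024,z1=.044):
    c,s=np.cos(t),np.sin(t); return [(o[0]+r*c-v*s,o[1]+r*s+v*c,z) for r in(r0,r1) for v in(-w/2,w/2) for z in(z0,z1)]
def cyl(cx,cy,r,z0,z1): return [(cx+r*np.cos(a),cy+r*np.sin(a),z) for a in np.linspace(0,6.28,24) for z in(z0,z1)]
def darkfit(im,f,ts,box,n="top",thr=(40,130)):
    x0,y0,w,h=box; g=im[y0:y0+h,x0:x0+w].astype(float).mean(2); d=np.clip((thr[1]-g)/(thr[1]-thr[0]),0,1)
    c=[((cv2.GaussianBlur(hullmask(n,f(t),x0,y0,w,h),(0,0),.7)-d)**2).sum() for t in ts]
    i=int(np.argmin(c)); return ts[i],c[i],d.sum()
E
python3 - <<'E'
from fit import *
im=cv2.imread("pics/top0.png")[:,:,::-1]
p,c,w=stand_fit(im,(300,165,120,70)); print("stand",p.round(4),c,w.sum())
for k in(.0,): print("nut px",proj("top",(p[0],p[1],.12)),"spool top c",proj("top",(p[0],p[1],.108)))
u,v=proj("top",(p[0]+.173*np.cos(.3),p[1]+.173*np.sin(.3),.034)); x,y=int(u),int(v)
print("tab",darkfit(im,lambda t:block(p,t),np.arange(.1,.6,.005),(320,172,24,18)))
print("tab scene")
s=cv2.imread("pics/sc0.png")[:,:,::-1]
print(darkfit(s,lambda t:block(p,t),np.arange(.1,.6,.005),(204,154,18,18),"scene"))
kn=lambda t:cyl(p[0]+.12*np.cos(t),p[1]+.12*np.sin(t),.014,.054,.102)
print("knob",darkfit(im,kn,np.arange(-1.6,-.8,.005),(384,204,24,18),"top",(25,80)))
print("knob s",darkfit(s,kn,np.arange(-1.6,-.8,.005),(208,108,18,22),"scene",(25,80)))
best=min((darkfit(im,lambda t:cyl(x,t,.021,.098,.110),np.arange(.14,.18,.001),(240,226,18,20),"top",(25,70))[1::-1]+(x,) for x in np.arange(.44,.49,.001)))
print("plunger",best)
print("plunger px scene",proj("scene",(best[2],best[1],.11)))
E
```

```text
Traceback (most recent call last):
  File "fit.py", line 16, in stand_fit
    r=min((minimize(cost,[.476,-.165,y],method="Nelder-Mead",options=dict(initial_simplex=[[.476,-.165,y],[.49,-.165,y],[.476,-.15,y],[.476,-.165,y+.1]],xatol=1e-5)) for y in(-.3,-.15,0)),key=lambda r:r.fun)
  File "fit.py", line 16, in <genexpr>
    r=min((minimize(cost,[.476,-.165,y],method="Nelder-Mead",options=dict(initial_simplex=[[.476,-.165,y],[.49,-.165,y],[.476,-.15,y],[.476,-.165,y+.1]],xatol=1e-5)) for y in(-.3,-.15,0)),key=lambda r:r.fun)
           ~~~~~~~~^^^^^^^^^^^^^^^^^^^^^^^^^^^^^^^^^^^^^^^^^^^^^^^^^^^^^^^^^^^^^^^^^^^^^^^^^^^^^^^^^^^^^^^^^^^^^^^^^^^^^^^^^^^^^^^^^^^^^^^^^^^^^^^^^^^^^^^^^^^^^^^^^^
  File "fit.py", line 15, in cost
    m=hullmask(n,P,x0,y0,w,h,False); return ((cv2.GaussianBlur(m,(0,0),.7)-warm)**2).sum()
  File "fit.py", line 5, in hullmask
    q=np.array([proj(n,p) for p in P]); q=((q-[x0,y0]+.5)*S)
                ~~~~^^^^^
  File "h.py", line 9, in proj
    K,E=cal(n); q=K@(E[:3,:3]@np.asarray(p,float)+E[:3,3]); return q[:2]/q[2]
        ~~~^^^
  File "h.py", line 4, in cal
    c=ctrl.get_calibration(n); return np.array(c["K"]),np.array(c["extrinsics"])
ValueError: time passes only in moves, steps and waits
```

```bash
sed -i 's/^def cal/from functools import lru_cache\n@lru_cache(None)\ndef cal/' h.py
cat > m.py <<'E'
from fit import *
im=cv2.imread("pics/top0.png")[:,:,::-1]
p,c,w=stand_fit(im,(300,165,120,70)); print("stand",p.round(4),c,w.sum())
print("nut px",proj("top",(p[0],p[1],.12)))
print("tab",darkfit(im,lambda t:block(p,t),np.arange(.1,.6,.005),(320,172,24,18)))
s=cv2.imread("pics/sc0.png")[:,:,::-1]
print("tab s",darkfit(s,lambda t:block(p,t),np.arange(.1,.6,.005),(204,154,18,18),"scene"))
kn=lambda t:cyl(p[0]+.12*np.cos(t),p[1]+.12*np.sin(t),.014,.054,.102)
print("knob",darkfit(im,kn,np.arange(-1.6,-.8,.005),(384,204,24,18),"top",(25,80)))
print("knob s",darkfit(s,kn,np.arange(-1.6,-.8,.005),(208,108,18,22),"scene",(25,80)))
best=min((darkfit(im,lambda t:cyl(x,t,.021,.098,.110),np.arange(.14,.18,.001),(240,226,18,20),"top",(25,70))[1::-1]+(x,) for x in np.arange(.44,.49,.001)))
print("plunger",best,"scene px",proj("scene",(best[2],best[1],.11)))
E
python3 m.py
```

```text
stand [ 0.479  -0.1694 -0.3006] 378.5933475984387 763.875
nut px [361.43633006 228.45235034]
tab (np.float64(0.3650000000000002), np.float64(2.9043364798267772), np.float64(54.72962962962963))
tab s (np.float64(0.39000000000000024), np.float64(11.71644285694704), np.float64(60.83333333333333))
knob (np.float64(-1.1650000000000094), np.float64(7.621610193669149), np.float64(99.51515151515152))
knob s (np.float64(-1.1900000000000088), np.float64(28.91729178625628), np.float64(43.07878787878788))
plunger (np.float64(5.488990606471756), np.float64(0.16000000000000003), np.float64(0.468)) scene px [296.67796677 171.86870087]
```

Request:
jog_arm:
  deltas:
    - [-1,[0,0,0.1],[0,0,0]]
    - [-1,[0.1,-0.1,0.1],[0,0,-0.03]]
    - [-1,[0.35,-1,0.1],[0,0,-0.12]]
    - [-1,[0.35,-1,0.1],[0,0,-0.12]]
    - [-1,[0.35,-1,0.1],[0,0,-0.12]]
    - [-1,[0.35,-1,0.1],[0,0,-0.12]]
    - [-1,[0.35,-1,0.1],[0,0,-0.12]]
    - [-1,[0.35,-1,0.1],[0,0,-0.12]]
    - [-1,[0.35,-1,0.1],[0,0,-0.12]]
    - [-1,[0.35,-1,0.1],[0,0,-0.12]]
    - [-1,[0.35,-1,0.1],[0,0,-0.12]]
    - [-1,[0.35,-1,0.1],[0,0,-0.12]]

```text
t: 1.1
tool_pos: [0.3724, 0.1762, 0.2492]
tool_rot: [1.168, 2.915, -0.003]
contact_force: [0.3, -0.0, -0.1]
opening: 0.0855
grip_force: 0.0
```

Request:
jog_arm:
  deltas:
    - [-1,[0.35,-1,0],[0,0,-0.13]]
    - [-1,[0.35,-1,0],[0,0,-0.13]]
    - [-1,[0.35,-1,0],[0,0,-0.13]]
    - [-1,[0.35,-1,0],[0,0,-0.13]]
    - [-1,[0.35,-1,0],[0,0,-0.13]]
    - [-1,[0.35,-1,0],[0,0,-0.13]]
    - [-1,[0.35,-1,0],[0,0,-0.13]]
    - [-1,[0.35,-1,0],[0,0,-0.13]]
    - [-1,[0.35,-1,0],[0,0,-0.13]]
    - [-1,[0.35,-1,0],[0,0,-0.13]]
    - [-1,[0.35,-1,0],[0,0,-0.13]]
    - [-1,[0.35,-1,0],[0,0,-0.13]]

```text
t: 2.1
tool_pos: [0.5115, -0.2217, 0.2483]
tool_rot: [-1.732, -2.618, 0.0]
contact_force: [0.1, 0.7, 0.4]
opening: 0.0852
grip_force: 0.0
```

Request:
jog_arm:
  deltas:
    - [-1,[0.034,-0.15,0],[0,0,0]]
    - [-1,[0.034,-0.15,0],[0,0,0]]
    - [-1,[0.034,-0.15,-0.08],[0,0,0]]
    - [-1,[0.034,-0.15,-0.16],[0,0,0]]
    - [-1,[0.034,-0.15,-0.24],[0,0,0]]
    - [-1,[0.034,-0.15,-0.3],[0,0,0]]
    - [-1,[0.034,-0.15,-0.35],[0,0,0]]
    - [-1,[0.034,-0.15,-0.4],[0,0,0]]
    - [-1,[0.034,-0.15,-0.45],[0,0,0]]
    - [-1,[0.034,-0.15,-0.475],[0,0,0]]
    - [-1,[0.034,-0.15,-0.475],[0,0,0]]

```text
t: 3.02
tool_pos: [0.5233, -0.2768, 0.0565]
tool_rot: [-1.723, -2.619, -0.001]
contact_force: [0.3, -0.1, -0.5]
opening: 0.0854
grip_force: 0.0
```

Run:
```python
from h import *
a=snap("top","t1.png")[165:260,300:420];b=snap("scene","s1.png")[90:185,170:290]
f=lambda i:cv2.resize(i[:,:,::-1],None,fx=3.3,fy=3.3,interpolation=cv2.INTER_CUBIC)
cv2.imwrite("pics/c3.png",np.hstack([f(a),f(b)]))
```

```text
(no output)
```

View pics/c3.png

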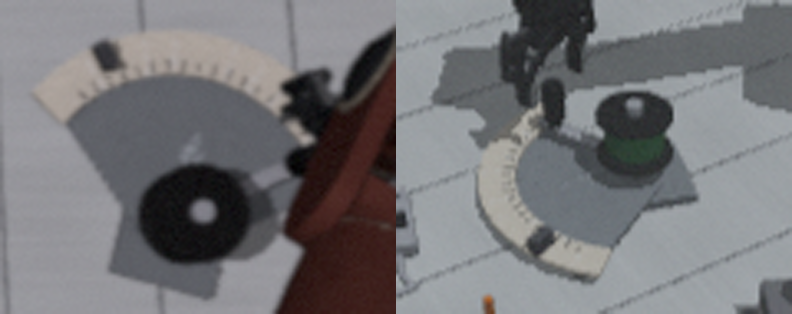

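Run:
```python
from h import *
print(ctrl.get_obs()["tool_pos"])
f=lambda q:((q-[170,90])*3.3+[396,0]).round()
t=np.array([.5233,-.2768,.0]);d=np.array([np.cos(.4),np.sin(.4),0])
for n,o,z in(("tcp",0,.06),("f+",.05,.07),("f-",-.05,.07),("top",0,.102),("knobfit",None,.102)):
    P=t+d*(o or 0)+[0,0,z]
    if o is None:P=np.array([.5253,-.2801,.102])
    print(n,f(proj("scene",P)))
```

```text
[ 0.52547364 -0.27880056  0.06011358]
tcp [554. 111.]
f+ [527. 124.]
f- [578.  85.]
top [551.  82.]
knobfit [549.  81.]
```

The scene view shows the grip standing between the open fingers, and the projected TCP agrees with it. Closing now.

Request:
jog_arm:
  deltas:
    - [0.3,[0,0,0],[0,0,0]]
    - [0.6,[0,0,0],[0,0,0]]
    - [1,[0,0,0],[0,0,0]]
    - [1,[0,0,0],[0,0,0]]
    - [1,[0,0,0],[0,0,0]]
    - [1,[0,0,0],[0,0,0]]
    - [1,[0,0,0],[0,0,0]]
    - [1,[0,0,0],[0,0,0]]
  squeeze: 25

```text
t: 3.78
tool_pos: [0.5257, -0.2799, 0.0605]
tool_rot: [1.728, 2.622, 0.0]
contact_force: [-0.8, 0.1, 5.0]
opening: 0.0271
grip_force: 24.7
```

Run:
```python
from h import *
o=ctrl.get_obs();print({k:np.round(o[k],4) for k in("tool_pos","tool_rot","contact_force","opening","grip_force","q")})
O=np.array([.479,-.1694]);t=np.array(o["tool_pos"][:2]);d=t-O
r,a0=np.hypot(*d),np.arctan2(d[1],d[0]);print(r,a0)
tgt=.375; tot=tgt-a0
c=t
for i in range(1,25):
    a=a0+tot*i/24; P=O+r*np.array([np.cos(a),np.sin(a)]); print(i,((P-c)/.4).round(4),round(tot*(i-(12 if i>12 else 0))/24/np.pi,4))
    if i==12:c=P
```

```text
{'tool_pos': array([ 0.5257, -0.2799,  0.0605]), 'tool_rot': array([1.7281e+00, 2.6223e+00, 1.0000e-04]), 'contact_force': array([-0.8369,  0.1318,  5.0221]), 'opening': np.float64(0.0271), 'grip_force': np.float64(24.6911), 'q': array([-6.1410e-01,  1.1960e-01,  1.8024e+00,  1.0000e-04,  1.2184e+00,
       -1.0196e+00])}
0.11994513609758592 -1.1704758702624571
1 [0.0175 0.0081] 0.0205
2 [0.0345 0.0173] 0.041
3 [0.0508 0.0276] 0.0615
4 [0.0665 0.0389] 0.082
5 [0.0814 0.0512] 0.1025
6 [0.0954 0.0644] 0.123
7 [0.1086 0.0785] 0.1435
8 [0.1209 0.0934] 0.164
9 [0.1322 0.1091] 0.1845
10 [0.1424 0.1255] 0.205
11 [0.1515 0.1425] 0.2255
12 [0.1596 0.16  ] 0.246
13 [0.0069 0.018 ] 0.0205
14 [0.0126 0.0365] 0.041
15 [0.0172 0.0552] 0.0615
16 [0.0205 0.0743] 0.082
17 [0.0225 0.0935] 0.1025
18 [0.0234 0.1127] 0.123
19 [0.023 0.132] 0.1435
20 [0.0213 0.1513] 0.164
21 [0.0185 0.1704] 0.1845
22 [0.0144 0.1892] 0.205
23 [0.0091 0.2078] 0.2255
24 [0.0026 0.226 ] 0.246
```

Gripped: opening is 27 mm and radius 0.120 m, which matches. Now swing along the arc.

Request:
jog_arm:
  deltas:
    - [1,[0.0175,0.008,0],[0,0,0.0205]]
    - [1,[0.0345,0.017,0],[0,0,0.041]]
    - [1,[0.051,0.0275,0],[0,0,0.0615]]
    - [1,[0.0665,0.039,0],[0,0,0.082]]
    - [1,[0.0815,0.051,0],[0,0,0.1025]]
    - [1,[0.0955,0.0645,0],[0,0,0.123]]
    - [1,[0.1085,0.0785,0],[0,0,0.1435]]
    - [1,[0.121,0.0935,0],[0,0,0.164]]
    - [1,[0.132,0.109,0],[0,0,0.1845]]
    - [1,[0.1425,0.1255,0],[0,0,0.205]]
    - [1,[0.1515,0.1425,0],[0,0,0.2255]]
    - [1,[0.16,0.16,0],[0,0,0.246]]

```text
t: 4.78
tool_pos: [0.5903, -0.2157, 0.0605]
tool_rot: [0.609, 3.08, -0.0]
contact_force: [0.2, 0.3, 4.6]
opening: 0.0271
grip_force: 24.6
```

Request:
jog_arm:
  deltas:
    - [1,[0.007,0.018,0],[0,0,0.0205]]
    - [1,[0.0125,0.0365,0],[0,0,0.041]]
    - [1,[0.017,0.055,0],[0,0,0.0615]]
    - [1,[0.0205,0.0745,0],[0,0,0.082]]
    - [1,[0.0225,0.0935,0],[0,0,0.1025]]
    - [1,[0.0235,0.1125,0],[0,0,0.123]]
    - [1,[0.023,0.132,0],[0,0,0.1435]]
    - [1,[0.0215,0.1515,0],[0,0,0.164]]
    - [1,[0.0185,0.1705,0],[0,0,0.1845]]
    - [1,[0.0145,0.189,0],[0,0,0.205]]
    - [1,[0.009,0.208,0],[0,0,0.2255]]
    - [1,[0.0025,0.226,0],[0,0,0.246]]

```text
t: 5.78
tool_pos: [0.5924, -0.1245, 0.0606]
tool_rot: [-0.596, 3.079, -0.001]
contact_force: [6.1, 1.1, 1.7]
opening: 0.0268
grip_force: 24.6
```

Request:
jog_arm:
  deltas:
    - [1,[0,0,0],[0,0,0]]
    - [1,[0,0,0],[0,0,0]]
    - [1,[0,0,0],[0,0,0]]

```text
t: 6.03
tool_pos: [0.5921, -0.1238, 0.0605]
tool_rot: [-0.593, 3.08, 0.002]
contact_force: [4.3, 4.7, 2.7]
opening: 0.0265
grip_force: 24.8
```

Run:
```python
from h import *
o=ctrl.get_obs();t=np.array(o["tool_pos"][:2]);d=t-[.479,-.1694];print(t,np.hypot(*d),np.arctan2(d[1],d[0]),o["contact_force"],o["q"].round(2) if hasattr(o["q"],"round") else o["q"])
```

```text
[ 0.59207911 -0.12381015] 0.12192341246187285 0.38323417695483925 [4.25484944 4.74225997 2.74287272] [-0.33  0.14  1.78  0.    1.22 -2.28]
```

Request:
jog_arm:
  deltas:
    - [0.2,[0,0,0],[0,0,0]]
    - [-0.4,[0,0,0],[0,0,0]]
    - [-1,[0,0,0],[0,0,0]]
    - [-1,[0,0,0],[0,0,0]]
    - [-1,[0,0,0.02],[0,0,0]]
    - [-1,[0,0,0.08],[0,0,0]]
    - [-1,[0,0,0.16],[0,0,0]]
    - [-1,[0,0,0.25],[0,0,0]]
    - [-1,[0,0,0.35],[0,0,0]]
    - [-1,[0,0,0.375],[0,0,0]]

```text
t: 6.87
tool_pos: [0.5935, -0.1264, 0.2186]
tool_rot: [-0.592, 3.075, -0.01]
contact_force: [0.6, 0.6, 2.2]
opening: 0.0853
grip_force: 0.0
```

Request:
jog_arm:
  deltas:
    - [-1,[-0.3,0.7,0],[0,0,0]]
    - [-1,[-0.3,0.7,0],[0,0,0]]
    - [-1,[-0.3,0.7,0],[0,0,0]]
    - [0,[-0.3,0.7,0],[0,0,0]]
    - [1,[-0.3,0.7,0],[0,0,0]]
    - [1,[-0.3,0.7,0],[0,0,0]]
    - [1,[-0.3,0.7,0],[0,0,0]]
    - [1,[-0.3,0.7,0],[0,0,0]]
    - [1,[-0.3,0.7,0],[0,0,0]]
    - [1,[-0.3,0.7,0],[0,0,0]]
    - [1,[-0.3,0.7,0],[0,0,0]]

```text
t: 7.78
tool_pos: [0.4707, 0.1542, 0.2099]
tool_rot: [-0.593, 3.085, -0.001]
contact_force: [0.1, -1.0, -0.1]
opening: 0.0001
grip_force: 0.0
```

```bash
cat > m2.py <<'E'
from fit import *
im=snap("top","t2.png");s=snap("scene","s2.png")
p=np.array([.479,-.1694])
T=np.arange(.1,.6,.005)
print("tab",darkfit(im,lambda t:block(p,t),T,(320,172,24,18)),darkfit(s,lambda t:block(p,t),T,(204,154,18,18),"scene"))
kn=lambda t:cyl(p[0]+.12*np.cos(t),p[1]+.12*np.sin(t),.014,.054,.102)
a=kn(.375);u=proj("top",np.mean(a,0)).astype(int);v=proj("scene",np.mean(a,0)).astype(int);print(u,v)
print("knob",darkfit(im,kn,T,(u[0]-12,u[1]-10,24,20),"top",(25,80)),darkfit(s,kn,T,(v[0]-9,v[1]-12,18,24),"scene",(25,80)))
f=lambda i:cv2.resize(i[:,:,::-1],None,fx=5,fy=5,interpolation=cv2.INTER_CUBIC)
cv2.imwrite("pics/c4.png",np.hstack([f(im[165:255,310:390]),f(s[105:195,190:270])]))
print(ctrl.get_obs()["tool_pos"],ctrl.get_obs()["opening"])
E
python3 m2.py
```

```text
tab (np.float64(0.3650000000000002), np.float64(5.655891639649847), np.float64(47.596296296296295)) (np.float64(0.38500000000000023), np.float64(16.60181350865596), np.float64(64.17407407407407))
[341 193] [221 145]
knob (np.float64(0.3600000000000002), np.float64(17.69687954215255), np.float64(114.57575757575758)) (np.float64(0.40500000000000025), np.float64(23.25842450662276), np.float64(59.381818181818176))
[0.4708563  0.15373426 0.20967548] -0.0002507522290979274
```

View pics/c4.png

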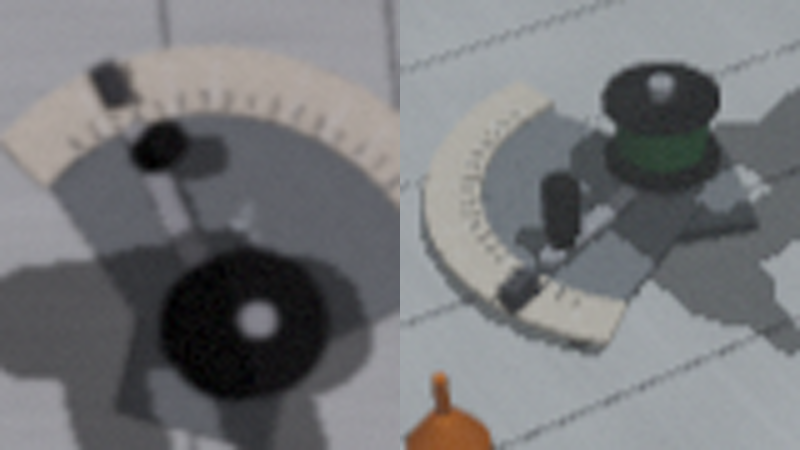

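The lever fits agree with the tab: 0.36/0.405 for the lever and 0.365/0.385 for the tab (top/scene). Its tip points at the middle of the tab in both views. Now the plunger.

Request:
jog_arm:
  deltas:
    - [1,[-0.01,0.01,0],[0,0,0]]
    - [1,[-0.01,0.01,-0.06],[0,0,0]]
    - [1,[-0.01,0.01,-0.12],[0,0,0]]
    - [1,[-0.01,0.01,-0.18],[0,0,0]]
    - [1,[-0.01,0.01,-0.22],[0,0,0]]
    - [1,[-0.01,0.01,-0.24],[0,0,0]]
    - [1,[-0.01,0.01,-0.25],[0,0,0]]
    - [1,[-0.01,0.01,-0.26],[0,0,0]]
    - [1,[-0.01,0.01,-0.27],[0,0,0]]
    - [1,[-0.01,0.01,-0.27],[0,0,0]]

```text
t: 8.72
tool_pos: [0.4667, 0.1588, 0.1019]
tool_rot: [-0.594, 3.084, -0.0]
contact_force: [-0.3, 0.4, -0.0]
opening: -0.0001
grip_force: 0.0
```

Run:
```python
from h import *
a=snap("scene","s3.png")[125:215,250:350];o=ctrl.get_obs();print(o["tool_pos"],o["contact_force"])
f=lambda i:cv2.resize(i[:,:,::-1],None,fx=5,fy=5,interpolation=cv2.INTER_CUBIC)
b=cv2.imread("pics/s2.png")[125:215,250:350,::-1]
cv2.imwrite("pics/c5.png",cv2.resize(np.hstack([f(a),f(b)]),(800,360)))
print((proj("scene",(.4667,.1588,.11))-[250,125])*4)
```

```text
[0.46676644 0.1589007  0.10223416] [ 0.36550739  0.92505026 -0.2870941 ]
[187.06829294 186.05264674]
```

View pics/c5.png

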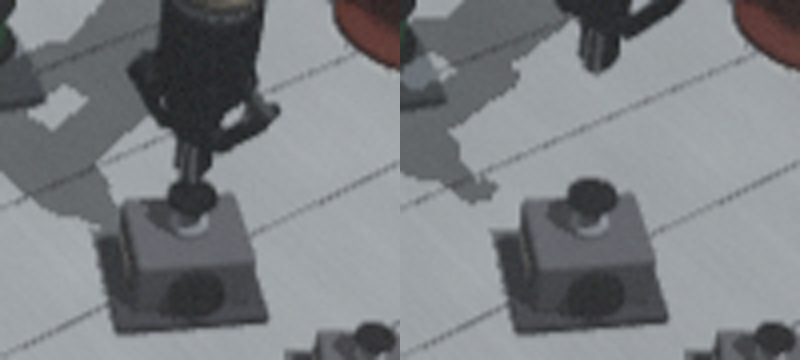

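The fingertips are over the head, but there is no contact force yet. I'll go on down in small steps.

Request:
jog_arm:
  deltas:
    - [1,[0.004,0.002,-0.008],[0,0,0]]
    - [1,[0.004,0.002,-0.015],[0,0,0]]
    - [1,[0.004,0.002,-0.02],[0,0,0]]
    - [1,[0.004,0.002,-0.02],[0,0,0]]

```text
t: 9.1
tool_pos: [0.4676, 0.1596, 0.0931]
tool_rot: [0.594, -3.084, 0.0]
contact_force: [0.7, 0.2, 0.2]
opening: -0.0001
grip_force: 0.0
```

Run:
```python
from h import *
a=snap("scene","s4.png")[145:205,265:330];b=snap("top","t4.png")[205:270,215:285]
f=lambda i:cv2.resize(i[:,:,::-1],(395,395),interpolation=cv2.INTER_CUBIC)
cv2.imwrite("pics/c6.png",np.hstack([f(a),f(b)]))
o=ctrl.get_obs();print(o["tool_pos"],o["contact_force"],o["effort"])
```

```text
[0.46778762 0.15966523 0.09347971] [-0.02146696  0.12489648 -0.47228626] [ 1.89511033e-03 -2.73062789e+01 -3.44584823e+01 -3.13684732e-04
  2.09927472e-03  2.35931526e-05]
```

View pics/c6.png

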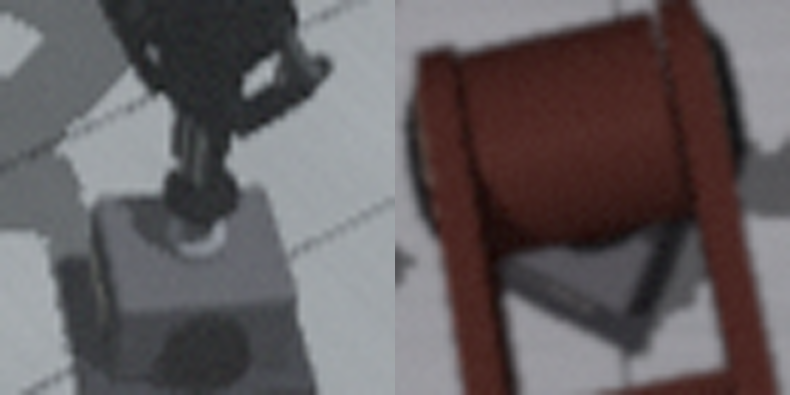

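No contact yet: the plunger is still up, and the fingertips overlap the head in the view. Continue slowly.

Request:
jog_arm:
  deltas:
    - [1,[0,0,-0.005],[0,0,0]]
    - [1,[0,0,-0.01],[0,0,0]]
    - [1,[0,0,-0.01],[0,0,0]]

```text
t: 9.45
tool_pos: [0.4676, 0.1596, 0.0891]
tool_rot: [0.594, -3.084, -0.0]
contact_force: [-0.5, -0.1, -0.5]
opening: -0.0
grip_force: 0.0
```

Request:
jog_arm:
  deltas:
    - [1,[0,0,-0.005],[0,0,0]]
    - [1,[0,0,-0.01],[0,0,0]]
    - [1,[0,0,-0.01],[0,0,0]]

```text
t: 9.7
tool_pos: [0.468, 0.1597, 0.0857]
tool_rot: [-0.594, 3.085, -0.0]
contact_force: [-0.1, -0.2, 3.2]
opening: 0.0001
grip_force: 1.7
```

Request:
jog_arm:
  deltas:
    - [1,[0,0,-0.008],[0,0,0]]
    - [1,[0,0,-0.016],[0,0,0]]
    - [1,[0,0,-0.022],[0,0,0]]
    - [1,[0,0,-0.025],[0,0,0]]
    - [1,[0,0,-0.025],[0,0,0]]

```text
t: 10.12
tool_pos: [0.4684, 0.1597, 0.076]
tool_rot: [-0.594, 3.084, -0.0]
contact_force: [-2.6, 0.2, 5.7]
opening: 0.0002
grip_force: 3.4
```

Request:
jog_arm:
  deltas:
    - [1,[0,0,-0.004],[0,0,0]]
    - [1,[0,0,-0.007],[0,0,0]]
    - [1,[0,0,-0.007],[0,0,0]]

```text
t: 10.37
tool_pos: [0.4684, 0.1597, 0.0743]
tool_rot: [-0.594, 3.084, -0.0]
contact_force: [-4.0, -1.3, 10.6]
opening: 0.0001
grip_force: 5.6
```

Request:
jog_arm:
  deltas:
    - [1,[0,0,-0.003],[0,0,0]]
    - [1,[0,0,-0.006],[0,0,0]]
    - [1,[0,0,-0.006],[0,0,0]]

```text
t: 10.62
tool_pos: [0.4686, 0.1597, 0.0741]
tool_rot: [0.595, -3.085, 0.001]
contact_force: [-10.6, -3.1, 22.7]
opening: 0.0001
grip_force: 11.5
```

Run:
```python
from h import *
a=snap("scene","s5.png")[145:205,265:330];b=cv2.imread("pics/s2.png")[145:205,265:330,::-1]
f=lambda i:cv2.resize(i[:,:,::-1],(395,395),interpolation=cv2.INTER_CUBIC)
cv2.imwrite("pics/c7.png",np.hstack([f(a),f(b)]))
o=ctrl.get_obs();print(o["tool_pos"],o["contact_force"])
```

```text
[0.46865198 0.15976971 0.07413055] [-9.76585195 -3.08626171 22.93838739]
```

View pics/c7.png

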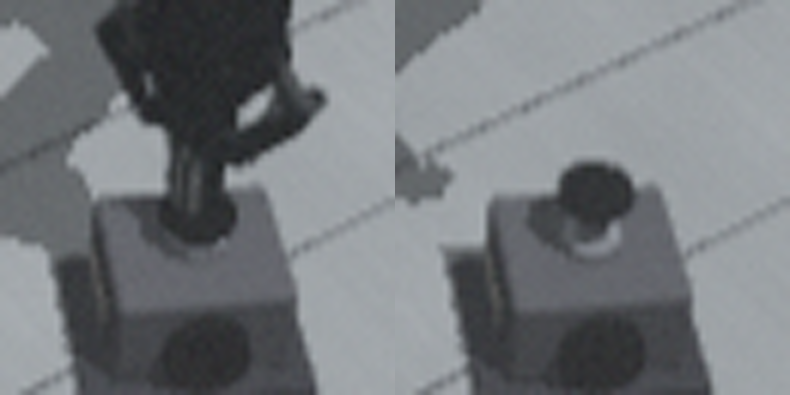

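The head is down on its collar with the stem hidden, and the force rose stiffly to 23 N, so it is at the stop. Retract.

Request:
jog_arm:
  deltas:
    - [1,[0,0,0.03],[0,0,0]]
    - [1,[0,0,0.08],[0,0,0]]
    - [1,[0,0,0.15],[0,0,0]]
    - [1,[0,0,0.25],[0,0,0]]
    - [1,[0,0,0.35],[0,0,0]]
    - [1,[0,0,0.4],[0,0,0]]
    - [1,[0,0,0.4],[0,0,0]]
    - [1,[0,0,0.4],[0,0,0]]
    - [1,[0,0,0.4],[0,0,0]]

```text
t: 11.42
tool_pos: [0.4672, 0.1595, 0.2285]
tool_rot: [0.593, -3.083, -0.0]
contact_force: [-0.1, -1.0, -0.8]
opening: 0.0001
grip_force: 0.0
```

```bash
sed -i 's/t2.png/t6.png/;s/s2.png/s6.png/;s/c4.png/c8.png/' m2.py; python3 m2.py
python3 - <<'E'
from h import *
a=cv2.imread("pics/s6.png")
cv2.imwrite("pics/c9.png",cv2.resize(a[90:260,150:330],None,fx=3.3,fy=3.3,interpolation=cv2.INTER_CUBIC))
E
```

```text
tab (np.float64(0.3650000000000002), np.float64(5.681448301205428), np.float64(47.31481481481482)) (np.float64(0.38500000000000023), np.float64(16.41439790941322), np.float64(64.41851851851851))
[341 193] [221 145]
knob (np.float64(0.3600000000000002), np.float64(18.059836329735596), np.float64(114.51515151515152)) (np.float64(0.40500000000000025), np.float64(23.268680007798416), np.float64(60.01818181818182))
[0.46672228 0.15942019 0.22766572] -4.055777181513293e-05
```

View pics/c9.png

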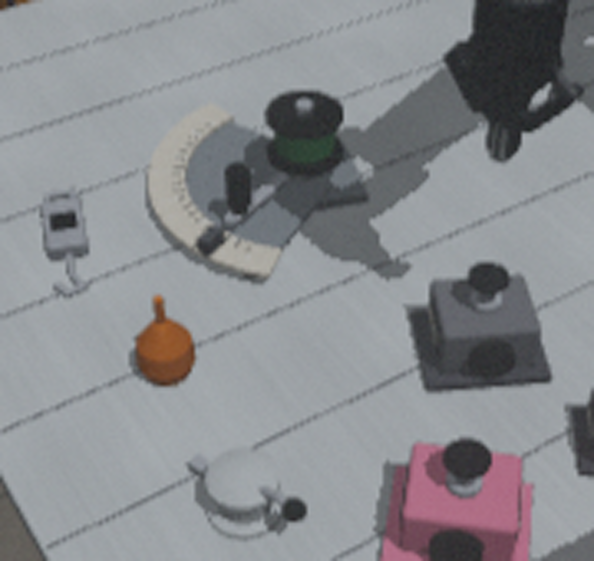

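The plunger is back up, the lever still points at the tab, the bystanders are undisturbed and the arm is clear.

```bash
python3 -c "
from station import ctrl
print(ctrl.finish_job())"
```

```text
the job is handed in; nothing more can be done
None
```

The job is handed in: the brake lever points at the index tab (about 0.01 rad off by my camera fits), and the counter's plunger was pressed to its stop and has sprung back. The tab and the rest of the tackle look unmoved; the hand-in returned no verdict.

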